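# Find the full wax tin by hefting

## Robot

A 7-joint arm with a two-finger parallel gripper is mounted at the origin on the work surface. World frame = base frame: x ahead of the robot, y to its left, z up, the work surface at z = 0. Lengths are in m, angles in rad, forces in N, time in s.
With the tool pointing down it reaches from about 0.4 to 0.85 m from the base axis. Payload 4.5 kg.
Tool frame: the origin (TCP) lies at the very end of the fingers, on their centre line; the grasp point (between the pads) lies 19 mm behind it; z points along the fingers, y is the line along which they close (so a half turn about z gives the same grasp; the last joint's range is limited). The gripper opens to 88 mm and grips with 3 to 60 N. Pads are 18 mm wide; open, the fingers measure 123 mm over their backs; the gripper's body (75 mm by 187 mm) begins 45 mm behind the grasp point.
Start: joints at [1.326, 0.689, -0.195, 1.565, 0.157, 0.902, -0.215], TCP at [0.172, -0.601, 0.239] pointing down, gripper open.
Joint ranges: [-3.01, 3.01], [-0.46, 2.08], [-1.47, 1.51], [0.13, 2.56], [-1, 4.14], [0.04, 2.09], [-2.66, 2.66]. Speed limits (rad/s): [2.57, 2.57, 3.14, 3.14, 3.14, 3.14, 3.14].

## Interface

Orientations are given as a unit quaternion [x, y, z, w].
In Python, from plant import r gives the robot as it stands. The module is installed in compiled form; this text tells all that it offers.
- The arm moves only by the tool step_arm, never from a script. Its argument "increments" is a list of rows, each a list of 2 entries, a list of its own where there are three numbers: the shift along the world's x, y, z in cm, then the turn, a rotation vector about the world's x, y, z in degrees. A call has exactly 10 rows; each row shifts and turns the commanded pose from where the row before left it; what a row does not reach is not made up. A row lasts 1/10 s, in which the tool goes at most 50 mm and 8.59 degrees, less where a joint would pass 70% of its speed; a pose out of reach is approached as far as the arm can. A call is refused whole if a number of a shift passes 5 or a number of a turn 8.59, either way. A call with a gripper value outside its range is refused whole. "fingers" is the opening, from 0 (shut) to 1 (fully open), set as the call begins (left out, the last holds). The fingers move at their own pace and stop on an object; "grip_force" is the grip in N (left out, the last holds). Time passes only in rows, so rows that do not move let the fingers close, or fill a call up. It gives the time, the measured TCP pose, the force, the opening and the grip force at its end, in the units of the state.
- r.get_state(): the state, without advancing time (a new reading comes with each control period).
- r.snapshot(name): name is "scene" or "top"; returns (picture, depth): 420x560x3 uint8, red, green, blue; 420x560 float32, m along the optical axis (not along the pixel's ray), 0 where there is no reading.
- r.calibration(name): a dict with "fov_y" (degrees; the focal length in pixels is half the picture's height over the tangent of half this angle, whatever the lens; pixels are square), "cx", "cy" (the principal point, pixels), "R" (3x3) and "t" (3): a world point X has camera coordinates R X + t. Camera axes: x right, y down, z forward; pixel columns grow to the right and rows downward; lengths in m; the calibration is good to about 2 mm. A picture is of the moment at which its call begins. calibration takes no time and is no camera call.
- r.finish_job(): hands the job in; it is judged then, once.
The state is a dict: "clock": time; "q": joint angles; "qd": joint speeds; "joint_torque": joint torques, N m; "tool_pos": TCP position; "eef_rot": TCP orientation; "contact_force": force on the tool from outside, world axes, zero at the start; "moment": the same for the moment, N m; "opening": opening from 0.0 (shut) to 1.0 (fully open); "finger_force": force on a finger pad.
Only numpy, scipy, OpenCV 4.12 (cv2) and the standard library are available. Lean on these libraries where they do the work, as an engineer would, in place of code of your own. Each camera call takes 0.05 s, during which the arm holds its last target. There are 200 camera calls.

## Task

One of the three identical closed wax tins on the dark board is fuller than the others: heft them one at a time in order, from the robot's left to its right, lifting each about 5 cm straight up from its cork disc and setting it gently back upright on that disc. Then hold up the heaviest above the board (if it is the last one hefted it need not be put back first), and finish while holding it still and upright, its underside about 15 cm above the bench, with the other two standing on their discs. Do not drop or tip a tin, and leave everything else on the bench where it is.

Things in the scene. Friction and masses are not known exactly. Their poses are not given: they have to be found in the camera images.
- tin1_centre (a point): one of three identical closed round metal tins, plain bare metal, 56 mm diameter (57 mm at the lid), 70 mm tall; the point is its centre, half-way up (35 mm above its underside), z along its upright axis. Weighs 0.15 to 0.62 kg: the contents differ, the heaviest tin is over 0.5 kg and the others under 0.4 kg. Which of the three tins is the heaviest changes from run to run; looks tell nothing. The contents have a few mm of play inside
- tin2_centre (a point): one of three identical closed round metal tins, plain bare metal, 56 mm diameter (57 mm at the lid), 70 mm tall; the point is its centre, half-way up (35 mm above its underside), z along its upright axis. Weighs 0.15 to 0.62 kg: the contents differ, the heaviest tin is over 0.5 kg and the others under 0.4 kg. Which of the three tins is the heaviest changes from run to run; looks tell nothing. The contents have a few mm of play inside
- tin3_centre (a point): one of three identical closed round metal tins, plain bare metal, 56 mm diameter (57 mm at the lid), 70 mm tall; the point is its centre, half-way up (35 mm above its underside), z along its upright axis. Weighs 0.15 to 0.62 kg: the contents differ, the heaviest tin is over 0.5 kg and the others under 0.4 kg. Which of the three tins is the heaviest changes from run to run; looks tell nothing. The contents have a few mm of play inside
- place_left (a point): centre of the left (seen from the robot, which faces along +x; left is +y) of the three cork discs, 74 mm in diameter, inlaid flush in the dark wooden board, at the level of the board's top, 12 mm above the bench; z up, y along the board to its left end, x across it away from the robot. Neighbouring discs are 120 mm apart, centre to centre. A tin stands on it at the start, up to 8 mm off its centre in x and in y
- place_middle (a point): centre of the middle (seen from the robot, which faces along +x; left is +y) of the three cork discs, 74 mm in diameter, inlaid flush in the dark wooden board, at the level of the board's top, 12 mm above the bench; z up, y along the board to its left end, x across it away from the robot. Neighbouring discs are 120 mm apart, centre to centre. A tin stands on it at the start, up to 8 mm off its centre in x and in y
- place_right (a point): centre of the right (seen from the robot, which faces along +x; left is +y) of the three cork discs, 74 mm in diameter, inlaid flush in the dark wooden board, at the level of the board's top, 12 mm above the bench; z up, y along the board to its left end, x across it away from the robot. Neighbouring discs are 120 mm apart, centre to centre. A tin stands on it at the start, up to 8 mm off its centre in x and in y
- board: fixed dark wooden board on the bench, 120 x 380 x 12 mm, carrying the tins; origin at the centre of its underside, x across it away from the robot, y along it
- wax_block: yellow wax block, 35 x 65 x 18 mm, loose on the bench near the board's robot side; origin under its centre; leave alone
- scraper: blue plastic scraper plate, 60 x 110 x 5 mm, lying flat near the board's robot side; origin under its centre; leave alone
- brush: wooden-backed steel brush, 50 x 130 x 40 mm, bristles down, beyond the board; origin under its centre; leave alone
- cork_block: cork block, 50 x 100 x 30 mm, beyond the board; origin under its centre; leave alone
- mug: white mug, 80 mm diameter and 90 mm tall, handle to its +y, off the board's right end; origin under its centre; leave alone
- jar: amber jar with a dark lid, 60 mm diameter, 70 mm tall, off the board's left end; origin under its centre; leave alone
There are look-alikes about, which are no part of the job. Leave any green or turquoise look-alike of the part that bears tin1_centre alone.

How it is judged:
On the way, in this order (a step that is already met when the one before it is completed fails the run):
1. the tin on the left disc is lifted more than 25 mm clear, straight above that disc (within 50 mm) (((z of tin1_centre in the frame of place_left above 0.06 m and horizontal distance between tin1_centre and place_left below 0.05 m and contact force between tin_1 and board below 0.05 N and contact force between tin_1 and the fingers above 0.5 N) or (z of tin2_centre in the frame of place_left above 0.06 m and horizontal distance between tin2_centre and place_left below 0.05 m and contact force between tin_2 and board below 0.05 N and contact force between tin_2 and the fingers above 0.5 N) or (z of tin3_centre in the frame of place_left above 0.06 m and horizontal distance between tin3_centre and place_left below 0.05 m and contact force between tin_3 and board below 0.05 N and contact force between tin_3 and the fingers above 0.5 N))), for 0.2 s.
2. the tin on the middle disc is lifted more than 25 mm clear, straight above that disc (within 50 mm) (((z of tin1_centre in the frame of place_middle above 0.06 m and horizontal distance between tin1_centre and place_middle below 0.05 m and contact force between tin_1 and board below 0.05 N and contact force between tin_1 and the fingers above 0.5 N) or (z of tin2_centre in the frame of place_middle above 0.06 m and horizontal distance between tin2_centre and place_middle below 0.05 m and contact force between tin_2 and board below 0.05 N and contact force between tin_2 and the fingers above 0.5 N) or (z of tin3_centre in the frame of place_middle above 0.06 m and horizontal distance between tin3_centre and place_middle below 0.05 m and contact force between tin_3 and board below 0.05 N and contact force between tin_3 and the fingers above 0.5 N))), for 0.2 s.
3. the tin on the right disc is lifted more than 25 mm clear, straight above that disc (within 50 mm) (((z of tin1_centre in the frame of place_right above 0.06 m and horizontal distance between tin1_centre and place_right below 0.05 m and contact force between tin_1 and board below 0.05 N and contact force between tin_1 and the fingers above 0.5 N) or (z of tin2_centre in the frame of place_right above 0.06 m and horizontal distance between tin2_centre and place_right below 0.05 m and contact force between tin_2 and board below 0.05 N and contact force between tin_2 and the fingers above 0.5 N) or (z of tin3_centre in the frame of place_right above 0.06 m and horizontal distance between tin3_centre and place_right below 0.05 m and contact force between tin_3 and board below 0.05 N and contact force between tin_3 and the fingers above 0.5 N))), for 0.2 s.
At the end, for the whole second after the job is handed in: One tin is in the fingers, still, within 0.35 rad of upright, over the board (250 mm), underside over 100 mm above the bench; the other two are the lighter ones (under 4.4 N) and stand upright, at rest, untouched on their discs (within 35 mm of its centre, 50 mm of their start) (((height (world z) of tin1_centre above 0.135 m and angle between tin1_centre's own z axis and vertical below 0.35 rad and contact force between tin_1 and the fingers above 0.5 N and linear speed of tin_1 below 0.05 m/s and horizontal distance between tin1_centre and board below 0.25 m and ((horizontal distance between tin2_centre and place_left below 0.035 m or horizontal distance between tin2_centre and place_middle below 0.035 m or horizontal distance between tin2_centre and place_right below 0.035 m) and distance of tin2_centre from where it was at the start of the episode below 0.05 m and height (world z) of tin2_centre below 0.054 m and angle between tin2_centre's own z axis and vertical below 0.15 rad and linear speed of tin_2 below 0.03 m/s and contact force between tin_2 and the fingers below 0.2 N and contact force between tin_2 and board below 4.4 N) and ((horizontal distance between tin3_centre and place_left below 0.035 m or horizontal distance between tin3_centre and place_middle below 0.035 m or horizontal distance between tin3_centre and place_right below 0.035 m) and distance of tin3_centre from where it was at the start of the episode below 0.05 m and height (world z) of tin3_centre below 0.054 m and angle between tin3_centre's own z axis and vertical below 0.15 rad and linear speed of tin_3 below 0.03 m/s and contact force between tin_3 and the fingers below 0.2 N and contact force between tin_3 and board below 4.4 N)) or (height (world z) of tin2_centre above 0.135 m and angle between tin2_centre's own z axis and vertical below 0.35 rad and contact force between tin_2 and the fingers above 0.5 N and linear speed of tin_2 below 0.05 m/s and horizontal distance between tin2_centre and board below 0.25 m and ((horizontal distance between tin1_centre and place_left below 0.035 m or horizontal distance between tin1_centre and place_middle below 0.035 m or horizontal distance between tin1_centre and place_right below 0.035 m) and distance of tin1_centre from where it was at the start of the episode below 0.05 m and height (world z) of tin1_centre below 0.054 m and angle between tin1_centre's own z axis and vertical below 0.15 rad and linear speed of tin_1 below 0.03 m/s and contact force between tin_1 and the fingers below 0.2 N and contact force between tin_1 and board below 4.4 N) and ((horizontal distance between tin3_centre and place_left below 0.035 m or horizontal distance between tin3_centre and place_middle below 0.035 m or horizontal distance between tin3_centre and place_right below 0.035 m) and distance of tin3_centre from where it was at the start of the episode below 0.05 m and height (world z) of tin3_centre below 0.054 m and angle between tin3_centre's own z axis and vertical below 0.15 rad and linear speed of tin_3 below 0.03 m/s and contact force between tin_3 and the fingers below 0.2 N and contact force between tin_3 and board below 4.4 N)) or (height (world z) of tin3_centre above 0.135 m and angle between tin3_centre's own z axis and vertical below 0.35 rad and contact force between tin_3 and the fingers above 0.5 N and linear speed of tin_3 below 0.05 m/s and horizontal distance between tin3_centre and board below 0.25 m and ((horizontal distance between tin1_centre and place_left below 0.035 m or horizontal distance between tin1_centre and place_middle below 0.035 m or horizontal distance between tin1_centre and place_right below 0.035 m) and distance of tin1_centre from where it was at the start of the episode below 0.05 m and height (world z) of tin1_centre below 0.054 m and angle between tin1_centre's own z axis and vertical below 0.15 rad and linear speed of tin_1 below 0.03 m/s and contact force between tin_1 and the fingers below 0.2 N and contact force between tin_1 and board below 4.4 N) and ((horizontal distance between tin2_centre and place_left below 0.035 m or horizontal distance between tin2_centre and place_middle below 0.035 m or horizontal distance between tin2_centre and place_right below 0.035 m) and distance of tin2_centre from where it was at the start of the episode below 0.05 m and height (world z) of tin2_centre below 0.054 m and angle between tin2_centre's own z axis and vertical below 0.15 rad and linear speed of tin_2 below 0.03 m/s and contact force between tin_2 and the fingers below 0.2 N and contact force between tin_2 and board below 4.4 N)))); the arm keeps its last pose, push and grip.
It fails at once if a tin is tipped by more than 0.6 rad (angle between any of tin1_centre, tin2_centre, tin3_centre's own z axis and vertical above 0.6 rad).
It fails at once if a tin is dropped (it moves faster than 0.7 m/s without being held) ((linear speed of tin_1 above 0.7 m/s and contact force between tin_1 and the fingers below 0.05 N) or (linear speed of tin_2 above 0.7 m/s and contact force between tin_2 and the fingers below 0.05 N) or (linear speed of tin_3 above 0.7 m/s and contact force between tin_3 and the fingers below 0.05 N)).
It fails at once if a bystander is shifted by more than 25 mm (distance of any of wax_block, scraper, brush, cork_block, mug, jar from where it was at the start of the episode above 0.025 m).
It also fails if it takes over 64 s, if anything falls off the work surface, if the arm or the gripper's body presses on something with over 40 N, if the wrist force passes 120 N, or if a joint passes its speed limit or range.

## Working session

There is one attempt and no reset: what is moved stays moved. The work goes in short steps, Python scripts to look and compute and a tool call to move; the robot and the scene stay as the last step left them, time stands still between calls to the robot, and variables do not carry over. Pictures are saved under pics/ and viewed, at most 10 in all, crops included, and the job is handed in when it is done.

Besides the shell and the picture viewer there is one more tool, called as name(argument=value, ...), one argument or row to a line, values as JSON. step_arm: Moves the arm, as the interface text tells. Its arguments: {"type":"object","properties":{"increments":{"type":"array","items":{"type":"array"}},"fingers":{"type":"number"},"grip_force":{"type":"number"}},"required":["increments"]}

```bash
mkdir -p pics
python3 - <<'E'
from plant import r
import cv2,numpy as np
for n in("scene","top"):
    p,d=r.snapshot(n); cv2.imwrite(f"pics/{n}0.png",p[:,:,::-1]); np.save(f"pics/{n}0.npy",d)
    c=r.calibration(n); print(n,c)
print(r.get_state())
E
```

```text
scene {'fov_y': 46.37956169223837, 'cx': 276.79418221270015, 'cy': 209.2932510391594, 'R': array([[ 7.56944891e-01,  6.53478714e-01, -5.26169670e-05],
       [ 4.86654549e-01, -5.63760961e-01, -6.67338691e-01],
       [-4.36121293e-01,  5.05113006e-01, -7.44754368e-01]]), 't': array([-0.44657627, -0.21364062,  1.34189573])}
top {'fov_y': 48.94214358003803, 'cx': 281.3548610529016, 'cy': 209.39596737701135, 'R': array([[-0.01333832, -0.99989775, -0.00515498],
       [-0.99134648,  0.01389721, -0.13053363],
       [ 0.13059192,  0.00336927, -0.99143048]]), 't': array([0.03833523, 0.54343868, 1.08145785])}
{'clock': 0.1, 'q': array([ 1.32581809,  0.68987461, -0.19455206,  1.56622187,  0.15729463,
        0.90249776, -0.21511777]), 'qd': array([-0.00069142, -0.00256612,  0.00101457, -0.00143042,  0.00059562,
        0.00024152,  0.00110399]), 'joint_torque': array([-3.20744482e-03, -5.28492880e+01, -1.27143893e+00, -1.53837669e+01,
       -5.25742129e-02,  1.93712483e-03,  5.19556784e-05]), 'tool_pos': array([ 0.17181154, -0.60034113,  0.2380118 ]), 'eef_rot': array([ 9.90295339e-01,  1.38976591e-01, -1.58662646e-04, -7.89041692e-04]), 'contact_force': array([-0.41942313, -0.12988329, -0.30263626]), 'moment': array([-0.01030305, -0.03050377, -0.01213748]), 'finger_force': 0.0, 'opening': 0.9982289328061217}
```

View pics/top0.png

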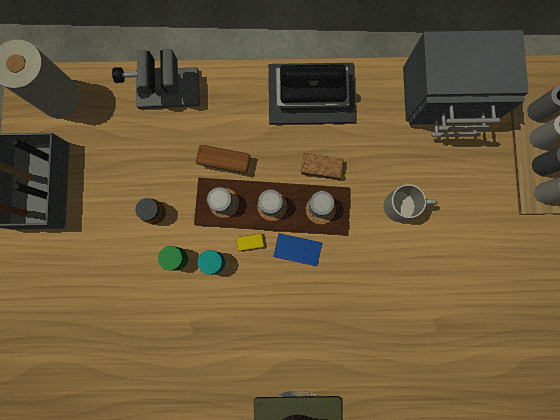

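View pics/scene0.png

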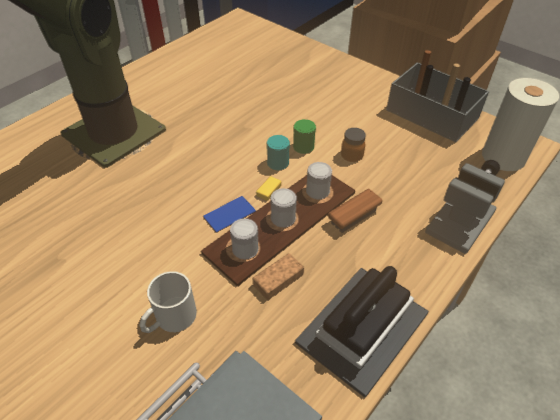

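Top view: bare-metal tins are at (223,202), (271,205) and (321,206) on the dark board. Look-alikes are the green tin (172,258), turquoise tin (211,263), amber jar (150,210) and mug (405,203). I choose the three bare-metal ones on the board and will check them in a crop.

```bash
cat > h.py <<'E'
import numpy as np
from plant import r
def world(name,d):
    """world XYZ for every pixel of a depth picture"""
    c=r.calibration(name); f=210/np.tan(np.radians(c["fov_y"]/2))
    v,u=np.mgrid[:420,:560]
    P=np.stack([(u-c["cx"])/f*d,(v-c["cy"])/f*d,d],-1)
    return (P-c["t"])@c["R"]
E
python3 - <<'E'
from h import *
import cv2
p=cv2.imread("pics/top0.png"); d=np.load("pics/top0.npy"); W=world("top",d)
m=((W[...,2]>.073)&(W[...,2]<.09)&(d>0)).astype(np.uint8)
n,L,s,_=cv2.connectedComponentsWithStats(m)
for i in range(1,n):
    if 60<s[i,4]<2500:
        w=W[L==i]; (c,rad)=cv2.minEnclosingCircle(w[:,:2].astype(np.float32)); print(s[i],np.median(w,0).round(4),np.array(c).round(4),round(rad,4),p[L==i].mean(0).round())
hsv=cv2.cvtColor(p,cv2.COLOR_BGR2HSV)
b=((p.max(2)<75)&(W[...,2]>.006)&(W[...,2]<.02)); b[:160]=0;b[245:]=0;b[:,:190]=0;b[:,360:]=0
w=W[b]; print("board",cv2.minAreaRect(w[:,:2].astype(np.float32)),np.median(w[:,2]))
print("bench z",np.median(W[300:340,100:400,2]))
cv2.imwrite("pics/crop.png",cv2.resize(p[155:280,130:450],None,fx=2.5,fy=2.5,interpolation=cv2.INTER_CUBIC))
E
```

```text
[411  52  31  66 193] [ 0.7981 -0.2904  0.0815] [ 0.8381 -0.3205] 0.0861 [40. 43. 40.]
[ 280   64   67   37 1534] [ 0.8296 -0.0481  0.0817] [ 0.8479 -0.0498] 0.0876 [23. 23. 23.]
[154  66   8  22 132] [0.8655 0.3271 0.0798] [0.8654 0.3292] 0.0257 [33. 36. 35.]
[ 33  73  36  36 176] [0.8116 0.5601 0.0816] [0.8395 0.5902] 0.0526 [42. 49. 50.]
[540  94  20  20 100] [ 0.7765 -0.5986  0.0819] [ 0.7875 -0.6172] 0.0257 [51. 55. 56.]
[454 113  28   4  66] [ 0.7588 -0.4133  0.0815] [ 0.7592 -0.4141] 0.0337 [28. 29. 27.]
[541 121  19  22 103] [ 0.7072 -0.5985  0.0807] [ 0.7168 -0.6161] 0.0255 [67. 73. 76.]
[  0 133  56  93 547] [0.6509 0.5711 0.0835] [0.6181 0.6322] 0.1254 [36. 39. 38.]
[545 151  15  20  92] [ 0.6393 -0.5977  0.0812] [ 0.6463 -0.6133] 0.0247 [38. 41. 40.]
[547 179  13  21  88] [ 0.5728 -0.5979  0.0813] [ 0.5779 -0.6126] 0.0245 [70. 77. 80.]
[393 184  42  32 162] [ 0.5594 -0.2941  0.0838] [ 0.5647 -0.2787] 0.0493 [ 94. 107. 109.]
[207 187  25  25 473] [0.5644 0.1755 0.082 ] [0.565  0.1762] 0.0287 [125. 136. 137.]
[258 190  25  24 463] [0.5577 0.0569 0.0817] [0.5578 0.0566] 0.0285 [122. 132. 133.]
[310 191  25  25 471] [ 0.5516 -0.0636  0.0818] [ 0.5527 -0.0634] 0.0288 [117. 127. 127.]
[390 194  23  25  93] [ 0.5318 -0.2314  0.0846] [ 0.543  -0.2511] 0.0362 [ 88. 100. 101.]
board ((0.5582078695297241, 0.05402344465255737), (0.38262003660202026, 0.18166901171207428), 82.88992309570312) 0.011730004312678514
bench z 9.661502652016696e-05
```

View pics/crop.png

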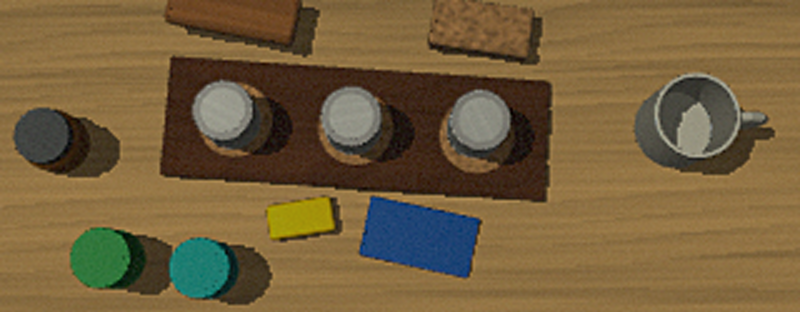

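The crop confirms three plain bare-metal tins on cork discs: left (0.565,0.176), middle (0.558,0.057), right (0.552,-0.063). I'll close along the board's line, with a yaw change of about -19°.

step_arm(
  increments=[
    [[3.3,2,0],[0,0,-1.9]],
    [[3.3,2,0],[0,0,-1.9]],
    [[3.3,2,0],[0,0,-1.9]],
    [[3.3,2,0],[0,0,-1.9]],
    [[3.3,2,0],[0,0,-1.9]],
    [[3.3,2,0],[0,0,-1.9]],
    [[3.3,2,0],[0,0,-1.9]],
    [[3.3,2,0],[0,0,-1.9]],
    [[3.3,2,0],[0,0,-1.9]],
    [[3.3,2,0],[0,0,-1.9]],
  ],
  fingers=1,
  grip_force=30,
)

```text
clock: 1.1
tool_pos: [0.503, -0.3997, 0.2383]
eef_rot: [1.0, -0.027, -0.0, -0.0]
contact_force: [1.5, -0.3, 0.2]
opening: 0.999
finger_force: 0.0
```

step_arm(
  increments=[
    [[0.6,4,0],[0,0,0]],
    [[0.6,4.5,0],[0,0,0]],
    [[0.6,4.5,0],[0,0,0]],
    [[0.6,4.5,0],[0,0,0]],
    [[0.6,4.5,0],[0,0,0]],
    [[0.6,4.5,0],[0,0,0]],
    [[0.6,4.5,0],[0,0,0]],
    [[0.6,4.5,0],[0,0,0]],
    [[0.6,4.5,0],[0,0,0]],
    [[0.6,4.5,0],[0,0,0]],
  ],
)

```text
clock: 2.1
tool_pos: [0.5617, 0.046, 0.2385]
eef_rot: [1.0, -0.026, -0.0, 0.0]
contact_force: [1.0, 0.3, 0.1]
opening: 1.001
finger_force: 0.0
```

step_arm(
  increments=[
    [[0.1,3,0],[0,0,0]],
    [[0.1,3,0],[0,0,0]],
    [[0.1,3,0],[0,0,0]],
    [[0,2.5,0],[0,0,0]],
    [[0,1.5,-2],[0,0,0]],
    [[0,0,-2.5],[0,0,0]],
    [[0,0,-2.5],[0,0,0]],
    [[0,0,-2.5],[0,0,0]],
    [[0,0,-2],[0,0,0]],
    [[0,0,0],[0,0,0]],
  ],
)

```text
clock: 3.1
tool_pos: [0.5627, 0.1735, 0.1209]
eef_rot: [1.0, -0.026, -0.003, 0.001]
contact_force: [-0.1, -0.1, -0.4]
opening: 1.001
finger_force: 0.0
```

Run:
```python
from h import *
import cv2
p,d=r.snapshot("scene"); cv2.imwrite("pics/s1.png",cv2.resize(p[60:320,160:420],None,fx=2.3,fy=2.3)[:,:,::-1])
print(r.get_state()["tool_pos"],r.get_state()["contact_force"])
```

```text
[0.56397381 0.17380213 0.12258751] [-0.37707448  0.04080171 -0.17328497]
```

View pics/s1.png

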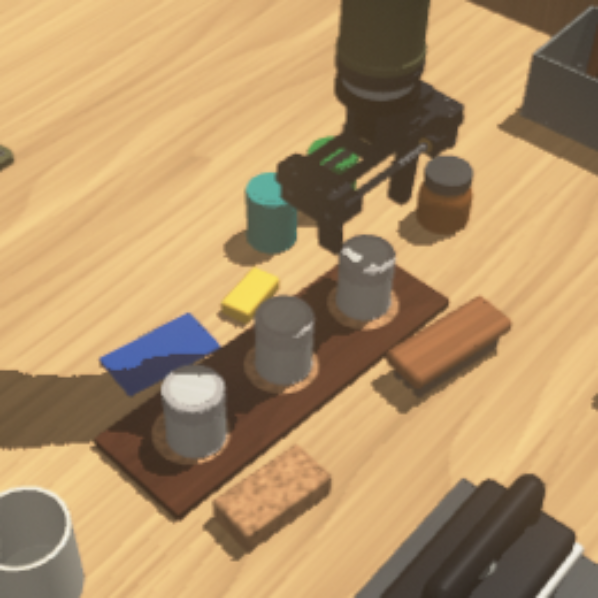

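The view shows the open fingers straddling the left tin (crop 365,260), clear of the jar. Now I descend to TCP z≈0.036 and grip.

step_arm(
  increments=[
    [[0,0.2,-1.2],[0,0,0]],
    [[0,0,-1.2],[0,0,0]],
    [[0,0,-1.2],[0,0,0]],
    [[0,0,-1.2],[0,0,0]],
    [[0,0,-1.2],[0,0,0]],
    [[0,0,-1.2],[0,0,0]],
    [[0,0,-1],[0,0,0]],
    [[0,0,-0.4],[0,0,0]],
    [[0,0,0],[0,0,0]],
    [[0,0,0],[0,0,0]],
  ],
)

```text
clock: 4.15
tool_pos: [0.5653, 0.1762, 0.038]
eef_rot: [1.0, -0.026, 0.0, -0.0]
contact_force: [-0.1, -0.4, -0.7]
opening: 0.998
finger_force: 0.0
```

step_arm(
  increments=[
    [[0,0,0],[0,0,0]],
    [[0,0,0],[0,0,0]],
    [[0,0,0],[0,0,0]],
    [[0,0,0],[0,0,0]],
    [[0,0,0],[0,0,0]],
    [[0,0,0],[0,0,0]],
    [[0,0,0],[0,0,0]],
    [[0,0,0],[0,0,0]],
    [[0,0,0],[0,0,0]],
    [[0,0,0],[0,0,0]],
  ],
  fingers=0,
  grip_force=30,
)

```text
clock: 5.15
tool_pos: [0.5652, 0.1762, 0.0379]
eef_rot: [1.0, -0.026, 0.0, -0.0]
contact_force: [0.1, 0.3, 5.0]
opening: 0.629
finger_force: 30.0
```

step_arm(
  increments=[
    [[0,0,0.3],[0,0,0]],
    [[0,0,0.6],[0,0,0]],
    [[0,0,0.8],[0,0,0]],
    [[0,0,0.8],[0,0,0]],
    [[0,0,0.8],[0,0,0]],
    [[0,0,0.8],[0,0,0]],
    [[0,0,0.6],[0,0,0]],
    [[0,0,0.3],[0,0,0]],
    [[0,0,0],[0,0,0]],
    [[0,0,0],[0,0,0]],
  ],
)

```text
clock: 6.15
tool_pos: [0.5648, 0.1761, 0.0876]
eef_rot: [1.0, -0.026, -0.0, 0.0]
contact_force: [-0.8, -0.1, -4.0]
opening: 0.632
finger_force: 30.0
```

step_arm(
  increments=[
    [[0,0,0],[0,0,0]],
    [[0,0,0],[0,0,0]],
    [[0,0,0],[0,0,0]],
    [[0,0,0],[0,0,0]],
    [[0,0,0],[0,0,0]],
    [[0,0,0],[0,0,0]],
    [[0,0,0],[0,0,0]],
    [[0,0,0],[0,0,0]],
    [[0,0,0],[0,0,0]],
    [[0,0,0],[0,0,0]],
  ],
)

```text
clock: 7.15
tool_pos: [0.565, 0.1761, 0.0877]
eef_rot: [1.0, -0.026, 0.0, 0.0]
contact_force: [-0.1, -0.7, -3.8]
opening: 0.631
finger_force: 30.0
```

Run:
```python
from h import *
F=[]
for i in range(4): r.snapshot("top"); s=r.get_state(); F.append(s["contact_force"][2]); print(s["contact_force"].round(2),s["moment"].round(3),s["joint_torque"].round(2),s["tool_pos"].round(4))
```

```text
[-0.73 -0.63 -2.52] [0.018 0.034 0.003] [-0.000e+00 -5.583e+01  1.610e+00 -1.009e+01  2.000e-02 -8.000e-02
  0.000e+00] [0.565  0.1761 0.0878]
[ 0.4   0.22 -2.37] [ 0.018 -0.01  -0.   ] [-0.000e+00 -5.583e+01  1.610e+00 -1.009e+01  2.000e-02 -8.000e-02
  0.000e+00] [0.565  0.1761 0.0877]
[ 0.01 -0.31 -2.78] [0.024 0.031 0.059] [ 0.000e+00 -5.583e+01  1.610e+00 -1.009e+01  2.000e-02 -8.000e-02
  0.000e+00] [0.565  0.1761 0.0877]
[-0.36  0.04 -2.75] [-0.003  0.027  0.027] [-0.000e+00 -5.583e+01  1.610e+00 -1.009e+01  2.000e-02 -8.000e-02
  0.000e+00] [0.5651 0.1761 0.0877]
```

About 2.9 N, so this tin is probably light. I set it back.

step_arm(
  increments=[
    [[0,0,-0.4],[0,0,0]],
    [[0,0,-0.8],[0,0,0]],
    [[0,0,-0.8],[0,0,0]],
    [[0,0,-0.8],[0,0,0]],
    [[0,0,-0.8],[0,0,0]],
    [[0,0,-0.6],[0,0,0]],
    [[0,0,-0.4],[0,0,0]],
    [[0,0,-0.2],[0,0,0]],
    [[0,0,-0.1],[0,0,0]],
    [[0,0,-0.1],[0,0,0]],
  ],
)

```text
clock: 8.35
tool_pos: [0.5653, 0.1762, 0.038]
eef_rot: [1.0, -0.026, 0.0, -0.0]
contact_force: [-0.3, -0.6, 4.7]
opening: 0.629
finger_force: 30.0
```

step_arm(
  increments=[
    [[0,0,0],[0,0,0]],
    [[0,0,0],[0,0,0]],
    [[0,0,0],[0,0,0]],
    [[0,0,0],[0,0,0]],
    [[0,0,0],[0,0,0]],
    [[0,0,0],[0,0,0]],
    [[0,0,0],[0,0,0]],
    [[0,0,0],[0,0,0]],
    [[0,0,0],[0,0,0]],
    [[0,0,0],[0,0,0]],
  ],
  fingers=1,
)

```text
clock: 9.35
tool_pos: [0.565, 0.1761, 0.0377]
eef_rot: [1.0, -0.026, -0.0, 0.0]
contact_force: [0.2, 0.4, 1.1]
opening: 1.001
finger_force: 0.0
```

step_arm(
  increments=[
    [[0,0,0.6],[0,0,0]],
    [[0,0,1],[0,0,0]],
    [[0,0,1.2],[0,0,0]],
    [[0,0,1.5],[0,0,0]],
    [[0,0,1.5],[0,0,0]],
    [[0,0,1.5],[0,0,0]],
    [[0,0,1.2],[0,0,0]],
    [[-0.2,-2,0],[0,0,0]],
    [[-0.2,-3,0],[0,0,0]],
    [[-0.2,-3,0],[0,0,0]],
  ],
)

```text
clock: 10.35
tool_pos: [0.5591, 0.0958, 0.1235]
eef_rot: [1.0, -0.026, 0.0, -0.0]
contact_force: [0.5, 0.6, 0.8]
opening: 1.001
finger_force: 0.0
```

step_arm(
  increments=[
    [[-0.1,-3,0],[0,0,0]],
    [[0,-0.9,0],[0,0,0]],
    [[0,0,-1],[0,0,0]],
    [[0,0,-1.4],[0,0,0]],
    [[0,0,-1.4],[0,0,0]],
    [[0,0,-1.4],[0,0,0]],
    [[0,0,-1.4],[0,0,0]],
    [[0,0,-1],[0,0,0]],
    [[0,0,-0.6],[0,0,0]],
    [[0,0,-0.3],[0,0,0]],
  ],
)

```text
clock: 11.35
tool_pos: [0.5578, 0.0571, 0.037]
eef_rot: [1.0, -0.026, -0.0, 0.0]
contact_force: [0.1, -0.0, -0.9]
opening: 1.003
finger_force: 0.0
```

Run:
```python
from h import *
import cv2
p,d=r.snapshot("scene"); cv2.imwrite("pics/s2.png",cv2.resize(p[60:320,160:420],None,fx=2.3,fy=2.3)[:,:,::-1])
print(r.get_state()["tool_pos"],r.get_state()["contact_force"])
```

```text
[0.55782219 0.05707818 0.03699704] [-0.06031513 -0.43555193  0.23746241]
```

View pics/s2.png

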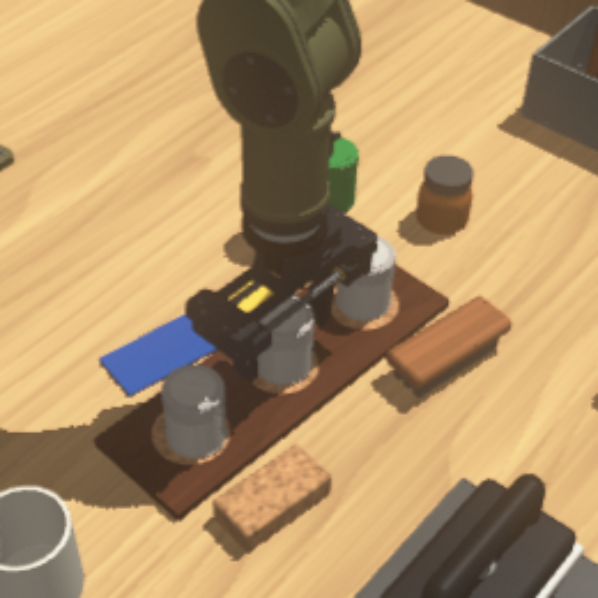

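The left tin stands upright on its disc (crop 365,290), and the fingers are around the middle tin (285,345). I grip and lift.

step_arm(
  increments=[
    [[0,0,0],[0,0,0]],
    [[0,0,0],[0,0,0]],
    [[0,0,0],[0,0,0]],
    [[0,0,0],[0,0,0]],
    [[0,0,0],[0,0,0]],
    [[0,0,0],[0,0,0]],
    [[0,0,0],[0,0,0]],
    [[0,0,0],[0,0,0]],
    [[0,0,0],[0,0,0]],
    [[0,0,0],[0,0,0]],
  ],
  fingers=0,
  grip_force=30,
)

```text
clock: 12.4
tool_pos: [0.5582, 0.057, 0.0381]
eef_rot: [1.0, -0.026, 0.0, 0.0]
contact_force: [-1.4, 0.0, 5.6]
opening: 0.631
finger_force: 30.6
```

step_arm(
  increments=[
    [[0,0,0.3],[0,0,0]],
    [[0,0,0.6],[0,0,0]],
    [[0,0,0.8],[0,0,0]],
    [[0,0,0.8],[0,0,0]],
    [[0,0,0.8],[0,0,0]],
    [[0,0,0.8],[0,0,0]],
    [[0,0,0.6],[0,0,0]],
    [[0,0,0.3],[0,0,0]],
    [[0,0,0],[0,0,0]],
    [[0,0,0],[0,0,0]],
  ],
)

```text
clock: 13.4
tool_pos: [0.5579, 0.0571, 0.0876]
eef_rot: [1.0, -0.026, -0.0, 0.0]
contact_force: [-0.4, 0.1, -1.4]
opening: 0.631
finger_force: 30.6
```

step_arm(
  increments=[
    [[0,0,0],[0,0,0]],
    [[0,0,0],[0,0,0]],
    [[0,0,0],[0,0,0]],
    [[0,0,0],[0,0,0]],
    [[0,0,0],[0,0,0]],
    [[0,0,0],[0,0,0]],
    [[0,0,0],[0,0,0]],
    [[0,0,0],[0,0,0]],
    [[0,0,0],[0,0,0]],
    [[0,0,0],[0,0,0]],
  ],
)

```text
clock: 14.4
tool_pos: [0.558, 0.0571, 0.0877]
eef_rot: [1.0, -0.026, -0.0, 0.0]
contact_force: [0.5, 0.3, -1.2]
opening: 0.632
finger_force: 30.6
```

Run:
```python
from h import *
for i in range(4): r.snapshot("top"); s=r.get_state(); print(s["contact_force"].round(2),s["joint_torque"].round(2),s["tool_pos"].round(4))
```

```text
[ 0.9   0.29 -1.56] [ 0.000e+00 -5.261e+01  1.160e+00 -8.580e+00  1.000e-02 -8.000e-02
  0.000e+00] [0.558  0.0571 0.0878]
[-1.    0.03 -2.  ] [-0.000e+00 -5.261e+01  1.160e+00 -8.580e+00  1.000e-02 -8.000e-02
  0.000e+00] [0.558  0.0571 0.0877]
[-0.31  0.56 -1.94] [ 0.000e+00 -5.261e+01  1.160e+00 -8.580e+00  1.000e-02 -8.000e-02
  0.000e+00] [0.558  0.0571 0.0878]
[ 0.06 -0.17 -2.3 ] [ 0.000e+00 -5.261e+01  1.160e+00 -8.580e+00  1.000e-02 -8.000e-02
  0.000e+00] [0.558  0.0571 0.0878]
```

The middle tin is about 1.8 N, so light. I set it back and go to the right tin.

step_arm(
  increments=[
    [[0,0,-0.4],[0,0,0]],
    [[0,0,-0.8],[0,0,0]],
    [[0,0,-0.8],[0,0,0]],
    [[0,0,-0.8],[0,0,0]],
    [[0,0,-0.8],[0,0,0]],
    [[0,0,-0.6],[0,0,0]],
    [[0,0,-0.4],[0,0,0]],
    [[0,0,-0.2],[0,0,0]],
    [[0,0,-0.1],[0,0,0]],
    [[0,0,-0.1],[0,0,0]],
  ],
)

```text
clock: 15.6
tool_pos: [0.5582, 0.0572, 0.0381]
eef_rot: [1.0, -0.026, 0.0, -0.0]
contact_force: [-2.5, -0.4, 9.0]
opening: 0.631
finger_force: 30.7
```

step_arm(
  increments=[
    [[0,0,0],[0,0,0]],
    [[0,0,0],[0,0,0]],
    [[0,0,0],[0,0,0]],
    [[0,0,0],[0,0,0]],
    [[0,0,0],[0,0,0]],
    [[0,0,0],[0,0,0]],
    [[0,0,0],[0,0,0]],
    [[0,0,0],[0,0,0]],
    [[0,0,0],[0,0,0]],
    [[0,0,0],[0,0,0]],
  ],
  fingers=1,
)

```text
clock: 16.6
tool_pos: [0.558, 0.0571, 0.0378]
eef_rot: [1.0, -0.026, 0.0, 0.0]
contact_force: [0.5, -0.2, 0.3]
opening: 1.002
finger_force: 0.0
```

step_arm(
  increments=[
    [[0,0,0.6],[0,0,0]],
    [[0,0,1],[0,0,0]],
    [[0,0,1.2],[0,0,0]],
    [[0,0,1.5],[0,0,0]],
    [[0,0,1.5],[0,0,0]],
    [[0,0,1.5],[0,0,0]],
    [[0,0,1.2],[0,0,0]],
    [[-0.2,-2,0],[0,0,0]],
    [[-0.2,-3,0],[0,0,0]],
    [[-0.1,-3,0],[0,0,0]],
  ],
)

```text
clock: 17.6
tool_pos: [0.5531, -0.0233, 0.1237]
eef_rot: [1.0, -0.026, 0.0, -0.0]
contact_force: [0.4, -0.7, -0.1]
opening: 1.005
finger_force: 0.0
```

step_arm(
  increments=[
    [[-0.1,-3,0],[0,0,0]],
    [[0,-1,0],[0,0,0]],
    [[0,0,-1],[0,0,0]],
    [[0,0,-1.4],[0,0,0]],
    [[0,0,-1.4],[0,0,0]],
    [[0,0,-1.4],[0,0,0]],
    [[0,0,-1.4],[0,0,0]],
    [[0,0,-1],[0,0,0]],
    [[0,0,-0.6],[0,0,0]],
    [[0,0,-0.3],[0,0,0]],
  ],
)

```text
clock: 18.6
tool_pos: [0.5518, -0.0628, 0.037]
eef_rot: [1.0, -0.026, -0.0, 0.0]
contact_force: [-0.2, -0.7, 0.4]
opening: 0.999
finger_force: 0.0
```

step_arm(
  increments=[
    [[0,0,0],[0,0,0]],
    [[0,0,0],[0,0,0]],
    [[0,0,0],[0,0,0]],
    [[0,0,0],[0,0,0]],
    [[0,0,0],[0,0,0]],
    [[0,0,0],[0,0,0]],
    [[0,0,0],[0,0,0]],
    [[0,0,0],[0,0,0]],
    [[0,0,0],[0,0,0]],
    [[0,0,0],[0,0,0]],
  ],
  fingers=0,
  grip_force=35,
)

```text
clock: 19.6
tool_pos: [0.5522, -0.0634, 0.0381]
eef_rot: [1.0, -0.027, 0.0, 0.0]
contact_force: [-0.2, -1.1, 5.2]
opening: 0.631
finger_force: 35.5
```

step_arm(
  increments=[
    [[0,0,0.3],[0,0,0]],
    [[0,0,0.6],[0,0,0]],
    [[0,0,0.8],[0,0,0]],
    [[0,0,0.8],[0,0,0]],
    [[0,0,0.8],[0,0,0]],
    [[0,0,0.8],[0,0,0]],
    [[0,0,0.6],[0,0,0]],
    [[0,0,0.3],[0,0,0]],
    [[0,0,0],[0,0,0]],
    [[0,0,0],[0,0,0]],
  ],
)

```text
clock: 20.6
tool_pos: [0.5519, -0.0629, 0.0876]
eef_rot: [1.0, -0.026, -0.0, 0.0]
contact_force: [-1.3, -0.8, -5.8]
opening: 0.626
finger_force: 35.4
```

Run:
```python
from h import *
for i in range(8): r.snapshot("top"); s=r.get_state(); print(s["contact_force"].round(2),s["joint_torque"][[1,3]].round(2),s["tool_pos"].round(4))
```

```text
[ 0.37  1.23 -5.52] [-54.67  -8.99] [ 0.5517 -0.0629  0.0875]
[ 0.09  0.27 -5.7 ] [-54.58  -8.95] [ 0.5517 -0.0629  0.0874]
[-0.39 -0.04 -5.48] [-54.51  -8.93] [ 0.5518 -0.0628  0.0874]
[-0.67 -0.1  -5.63] [-54.45  -8.92] [ 0.5518 -0.0628  0.0874]
[-0.56  0.35 -5.18] [-54.41  -8.91] [ 0.5518 -0.0629  0.0874]
[ 0.01 -0.24 -6.42] [-54.38  -8.91] [ 0.5519 -0.0629  0.0875]
[-0.08 -0.53 -5.6 ] [-54.37  -8.91] [ 0.5519 -0.0629  0.0875]
[-0.12 -0.11 -5.66] [-54.36  -8.91] [ 0.552  -0.0628  0.0876]
```

The right tin is about 5.6 N, the heaviest. I raise it another 8.8 cm and look.

step_arm(
  increments=[
    [[0,0,0.5],[0,0,0]],
    [[0,0,1],[0,0,0]],
    [[0,0,1.3],[0,0,0]],
    [[0,0,1.3],[0,0,0]],
    [[0,0,1.3],[0,0,0]],
    [[0,0,1.3],[0,0,0]],
    [[0,0,1],[0,0,0]],
    [[0,0,0.7],[0,0,0]],
    [[0,0,0.4],[0,0,0]],
    [[0,0,0],[0,0,0]],
  ],
)

```text
clock: 22.0
tool_pos: [0.5522, -0.0629, 0.1761]
eef_rot: [1.0, -0.026, 0.0, 0.0]
contact_force: [-0.6, -0.3, -5.3]
opening: 0.63
finger_force: 35.4
```

step_arm(
  increments=[
    [[0,0,0],[0,0,0]],
    [[0,0,0],[0,0,0]],
    [[0,0,0],[0,0,0]],
    [[0,0,0],[0,0,0]],
    [[0,0,0],[0,0,0]],
    [[0,0,0],[0,0,0]],
    [[0,0,0],[0,0,0]],
    [[0,0,0],[0,0,0]],
    [[0,0,0],[0,0,0]],
    [[0,0,0],[0,0,0]],
  ],
)

```text
clock: 23.0
tool_pos: [0.552, -0.0629, 0.1757]
eef_rot: [1.0, -0.026, -0.0, 0.0]
contact_force: [0.2, 1.5, -5.4]
opening: 0.63
finger_force: 35.4
```

Run:
```python
from h import *
import cv2
p,d=r.snapshot("scene"); cv2.imwrite("pics/s3.png",cv2.resize(p[60:320,160:420],None,fx=2.3,fy=2.3)[:,:,::-1])
print(r.get_state()["tool_pos"],r.get_state()["contact_force"])
```

```text
[ 0.55202679 -0.06289319  0.17575588] [ 0.60780727  0.55973913 -5.55158913]
```

View pics/s3.png

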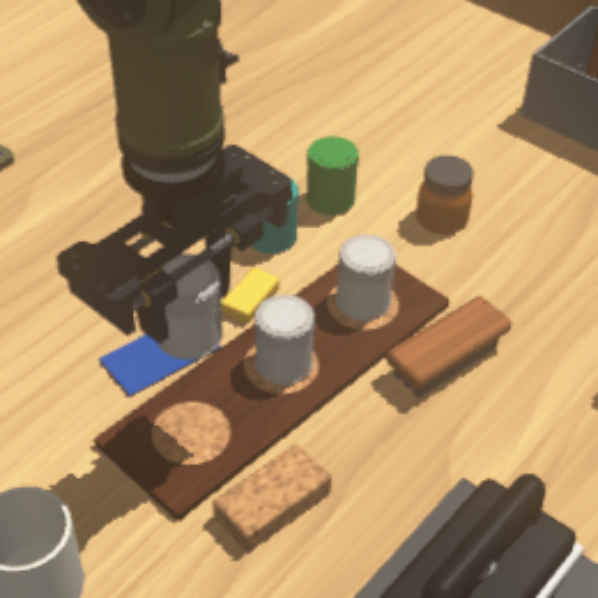

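The heavy tin is held upright (crop 190,310). The other two stand on their discs at (285,340) and (365,280), and the bystanders have not moved.

```bash
python3 -c "
from plant import r
print(r.finish_job())"
```

```text
the job is handed in; nothing more can be done
None
```

I handed the job in with the right-hand tin held up: it was the heaviest at about 5.6 N (left about 2.9 N, middle about 1.8 N), held still and upright with its underside about 15 cm above the bench, the other two back on their discs; no verdict came back.

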